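# Child-lock the washing-tablet box

### The arm

A 6-joint arm with a two-finger parallel gripper is mounted at the origin on a cart in front of the work surface, level with it; the furniture and walls round the work are solid. World frame = base frame: x ahead of the robot, y to its left, z up, the work surface at z = 0. Lengths are in m, angles in rad, forces in N, time in s.
With the tool pointing down it reaches from about 0.35 to 0.975 m from the base axis. Payload 4.9 kg.
Tool frame: the origin (TCP) lies at the very end of the fingers, on their centre line; the grasp point (between the pads) lies 19 mm behind it; z points along the fingers, y is the line along which they close (so a half turn about z gives the same grasp; the last joint's range is limited). The gripper opens to 85 mm and grips with 20 to 120 N. Pads are 22 mm wide; open, the fingers measure 114 mm over their backs; the gripper's body (76 mm by 85 mm) begins 54 mm behind the grasp point. The pads swing forward as they close: fully open they stand 13 mm farther back than shut.
Start: joints at [1.203, 0.053, 1.613, -0, 1.476, -0.119], TCP at [0.154, 0.606, 0.231] pointing down, gripper open.
Joint ranges: [-3.01, 3.01], [-1.01, 2.22], [0.06, 2.58], [-1.02, 4.17], [0.09, 2.62], [-3.14, 3.14]. Speed limits (rad/s): [2.57, 2.57, 3.14, 3.14, 3.14, 3.14].

### API

Orientations are given as a rotation vector (axis times angle).
In Python, from station import get_obs, get_image, finish_job gives the robot as it stands. The module is installed in compiled form; this text tells all that it offers.
- The arm moves only by the tool carry_out, never from a script. Its argument "rows" is a list of rows, each a list of 7 numbers: the turn, a rotation vector about the tool's x, y, z as a fraction of full scale, then the shift along the tool's x, y, z as a fraction of full scale, then the closure, from -1 (fully open) to 1 (shut). A call has 1 to 5 rows; each row is the pose to reach, as a shift and turn from the pose commanded when the call began, along the tool's axes at that moment, turning the shorter way round; what a row does not reach only later rows make up. Full scale, the value 1, is 300 mm for a shift and pi rad for a turn. A row lasts 1/10 s, in which the tool goes at most 50 mm and 8.59 degrees, less where a joint would pass 70% of its speed; a pose out of reach is approached as far as the arm can. A call with a number of a shift or a turn outside -1 to 1 is refused whole. A call with a gripper value outside its range is refused whole. The fingers move at their own pace and stop on an object; "force" is the grip in N (left out, the last holds). Time passes only in rows, so rows that repeat a pose let the fingers close. It gives the time, the measured TCP pose, the force, the opening and the grip force at its end, in the units of the state.
- get_obs(): the state, without advancing time (a new reading comes with each control period).
- get_image(name): name is "scene" or "top" or "wrist"; returns a dict with "img" (400x640x3 uint8, blue, green, red), "mtx" (3x3 intrinsics, pixels), "R" (3x3) and "t" (3): a world point X has camera coordinates R X + t. Camera axes: x right, y down, z forward; pixel columns grow to the right and rows downward; lengths in m; the calibration is good to about 2 mm. A picture is of the moment at which its call begins. There is no depth.
- finish_job(): hands the job in; it is judged then, once.
The state is a dict: "t": time; "q": joint angles; "dq": joint speeds; "effort": joint torques, N m; "tool_pos": TCP position; "tool_rot": TCP orientation; "contact_force": force on the tool from outside, world axes, zero at the start; "wrist_torque": the same for the moment, N m; "opening": finger opening in m; "grip_force": force on a finger pad.
Only numpy, scipy, OpenCV 4.12 (cv2) and the standard library are available. Lean on these libraries where they do the work, as an engineer would, in place of code of your own. Each camera call takes 0.05 s, during which the arm holds its last target. There are 200 camera calls.

### The job

The washing-tablet box has to be made child-safe: shut its lid fully, swing the steel hasp forward and down so that it lies flat on the sloping front with the staple standing through its slot, then slide the orange-handled retaining pin down through the staple's loop, tip first and pointing down the slope, until its flange is fully home against the staple, and let go. Leave the mug, the tub, the timer and the measuring spoon where they stand.

Things in the scene. Friction and masses are not known exactly. Their poses are not given: they have to be found in the camera images.
- tablet_box: sage-green sheet-steel box, fixed to the worktop with its front towards the robot's right, 200 mm deep (x), 240 mm wide (y), lid top at 134 mm; origin under its middle; x to its rear, y to its left seen from the front, z up. The front wall rises 54 mm, then the front slopes back at 40 degrees from horizontal up to the flat lid; white and blue tablets show inside when open
- lid (a joint): opening angle of the flat lid on top of the box, rad: 0 = shut, positive = front edge raised (start 0.45 to 0.95, stop at 1.5). Friction hinge: it stays where it is left and takes 2 to 6 N at its front edge to move
- hasp (a joint): opening angle of the hasp relative to the lid, rad. With the lid shut: 0 = closed, lying down the sloping front; 0.70 = level, pointing to the front; 2.27 = upright; above that it leans to the rear (start 1.6 to 2.2, stop at 3.6). Stiff hinge: it stays where it is left and takes 1 to 2 N to move
- lid_hinge (a point): middle of the lid's rear hinge line, 131 mm above the worktop; turns with the lid (x to the rear when shut, y along the hinge). The lid is a plate 6 mm thick and 248 mm wide, reaching 114 mm from this line along its -x; its upper face lies 3 mm above the line
- lid_edge (a point): middle of the front edge of the lid's upper face, 114 mm from its hinge line; axes as lid_hinge
- hasp_pivot (a point): middle of the hasp's hinge line, on the lid's front edge (136 mm high when shut); turns with the hasp. Steel plate 52 mm wide, 4 mm thick, reaching 88 mm along its -x, with a slot for the staple 36 mm wide, 54 to 73 mm from the pivot. Closed, x points up the slope, y along the hinge, z out of the slope; the face towards z lies 2 mm below the hinge line
- hasp_end (a point): middle of the free end of the hasp, 88 mm from its pivot; axes as hasp_pivot
- staple_eye (a point): middle of the staple's opening: a U loop of 7 mm steel rod standing out of the sloping front, 60 mm down the slope from the hasp's pivot. Opening 18 mm wide (y), 24 mm high above the closed hasp (12 mm either way along z). x = the loop's axis, up the slope to the rear, 40 degrees above level; y to the box's left; z square out of the slope. Loop 7 mm thick along x
- pin: retaining pin, 100 mm long, about 0.11 kg, lying loose on the worktop: orange grip, steel flange 5 mm thick, 32 mm wide, 18 mm high, then a round steel shank 11 mm in diameter, 50 mm long, tapering to 6 mm over its last 11 mm. Origin under the flange's seat face, 9 mm below the pin's axis; x along the pin from tip to grip, z up as it lies
- pin_grip (a point): middle of the pin's orange grip, 45 mm long (x), 24 mm wide (y), 18 mm thick (z), 9 mm above the worktop; pinch it across its width. The seat face is 27.5 mm from here along -x. Fully home, that face touches the staple's upper side, 3.5 mm up the slope from staple_eye, and the grip rests on the closed hasp. Axes as the pin
- pin_seat (a point): centre of the flange's seat face on the pin's axis; axes as the pin
- pin_tip (a point): the pin's tip on its axis, 50 mm from the seat face; axes as the pin
- mug_1_mid (a point): white mug, red inside, 62 x 92 x 51 mm, half-way up; a bystander
- tin_2_mid (a point): flat plastic tub with a blue-green lid, 63 x 105 x 26 mm, half-way up; a bystander
- timer_mid (a point): round kitchen timer, red over cream, 63 mm across, 44 mm high, half-way up; a bystander
- measure_1_mid (a point): steel measuring spoon, 61 x 121 x 19 mm, lying flat; a bystander
Things that resemble listed ones, but are neither listed nor needed, are in the scene too. Of the things that look like the pin, the larger one is meant.

How it is judged:
On the way:
1. the lid is shut and the hasp lies closed over the staple, before the pin is in the loop (value of joint lid below 0.06 rad and value of joint hasp below 0.08 rad and distance between pin_tip and staple_eye above 0.02 m and distance between pin_seat and staple_eye above 0.03 m), for 0.2 s.
At the end, for the whole second after the job is handed in: Lid under 0.06 rad, hasp under 0.08 rad; pin through the loop from above and at rest: seat face at most 8.5 mm short of the staple, centred within 9 mm sideways and 12 mm in height, tip over 30 mm past the loop, axis within 0.4 rad of the loop's (value of joint lid below 0.06 rad and value of joint hasp below 0.08 rad and x of pin_seat in the frame of staple_eye between -0.003 and 0.012 m and y of pin_seat in the frame of staple_eye between -0.009 and 0.009 m and z of pin_seat in the frame of staple_eye between -0.012 and 0.012 m and x of pin_tip in the frame of staple_eye below -0.03 m and angle between the x axis of pin_tip and the x axis of staple_eye, either way round below 0.4 rad and linear speed of pin below 0.02 m/s); the robot touches nothing.
It fails at once if the mug is pushed more than 40 mm away (distance of mug_1_mid from where it was at the start of the episode above 0.04 m).
It fails at once if the tub is pushed more than 40 mm away (distance of tin_2_mid from where it was at the start of the episode above 0.04 m).
It fails at once if the timer is pushed more than 40 mm away (distance of timer_mid from where it was at the start of the episode above 0.04 m).
It fails at once if the measuring spoon is pushed more than 40 mm away (distance of measure_1_mid from where it was at the start of the episode above 0.04 m).
It also fails if it takes over 67 s, if anything falls off the work surface, if the arm or the gripper's body presses on something with over 40 N, if the wrist force passes 120 N, or if a joint passes its speed limit or range.

## Working session

There is one attempt and no reset: what is moved stays moved. The work goes in short steps, Python scripts to look and compute and a tool call to move; the robot and the scene stay as the last step left them, time stands still between calls to the robot, and variables do not carry over. Pictures are saved under pics/ and viewed, at most 10 in all, crops included, and the job is handed in when it is done.

Besides the shell and the picture viewer there is one more tool, called after "Call:" as name(argument=value, ...) on one line, values as JSON. carry_out: Moves the arm, as the interface text tells. Shift numbers are shares of 300 mm and turn numbers shares of pi rad, none past 1 either way. Its arguments: {"type":"object","properties":{"rows":{"type":"array"},"force":{"type":"number"}},"required":["rows"]}

```bash
mkdir -p pics; cat > h.py <<'E'
import numpy as np, cv2
from scipy.spatial.transform import Rotation as Ro
from station import get_obs, get_image
def snap(n,f):
    d=get_image(n); cv2.imwrite('pics/'+f+'.png',d['img']); np.savez('pics/'+f+'.npz',**d); return d
def load(f): return np.load('pics/'+f+'.npz')
def ray(d,uv):
    r=d['R'].T@np.linalg.solve(d['mtx'],[uv[0],uv[1],1.]); return -d['R'].T@d['t'], r/np.linalg.norm(r)
def onz(d,uv,z):
    c,r=ray(d,uv); return c+r*(z-c[2])/r[2]
def tri(d1,u1,d2,u2):
    c1,r1=ray(d1,u1);c2,r2=ray(d2,u2)
    s=np.linalg.lstsq(np.c_[r1,-r2],c2-c1,rcond=None)[0]
    a=c1+r1*s[0];b=c2+r2*s[1]; return (a+b)/2,np.linalg.norm(a-b)
def proj(d,X):
    p=d['mtx']@(d['R']@np.asarray(X)+d['t']); return p[:2]/p[2]
def rel(pos,R):
    "row for target pos, R(3x3) from current tool pose (assumed commanded)"
    o=get_obs(); R0=Ro.from_rotvec(o['tool_rot'])
    return np.round(np.r_[(R0.inv()*Ro.from_matrix(R)).as_rotvec()/np.pi, R0.inv().apply(np.asarray(pos)-o['tool_pos'])/.3],4)
E
python3 - <<'E'
from h import *
a=snap('scene','s0');b=snap('top','t0');c=snap('wrist','w0')
for d in(a,b): print(ray(d,(320,200)))
o=get_obs();print(o['tool_rot'],o['tool_pos'])
cv2.imwrite('pics/st.png',cv2.resize(np.vstack([a['img'],b['img']]),(480,600)))
E
```

```text
(array([-0.25791174, -0.67610545,  0.72759443]), array([ 0.68295669,  0.50624446, -0.5265802 ]))
(array([ 0.42389081, -0.09665504,  1.18330394]), array([ 0.07922504,  0.05101114, -0.99555073]))
[-3.89711009e-01 -3.11694807e+00  2.39492541e-03] [0.15371408 0.60531564 0.23035427]
```

View pics/s0.png

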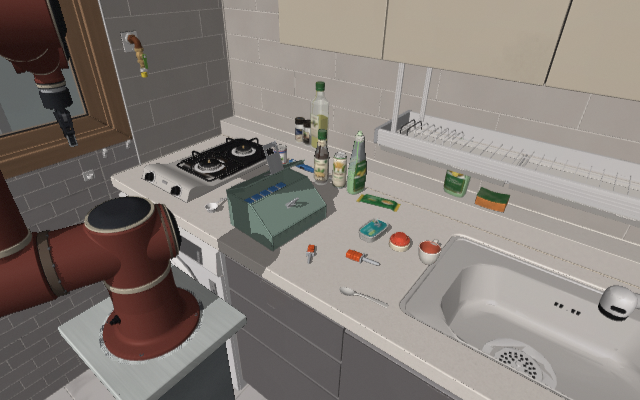

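View pics/t0.png

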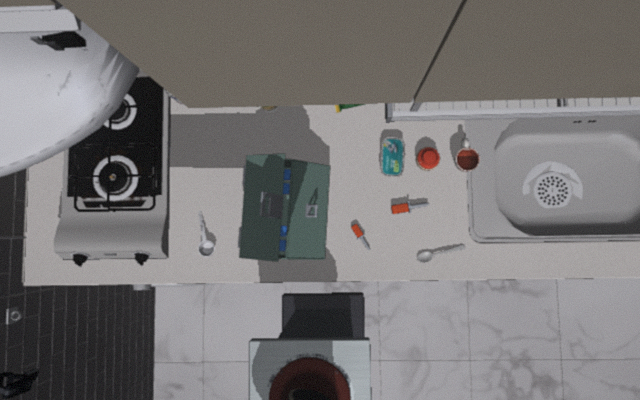

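The scene view shows the box at (280,210), with two orange-handled pins at (312,253) and (360,258). In the top view they are at (360,235), which is shorter, and (408,205), which is longer and so fits "the larger one". I'll confirm that in an enlarged crop.

```bash
python3 - <<'E'
from h import *
a=load('s0');b=load('t0')
c1=cv2.resize(b['img'][145:270,230:440],(800,476)[:2],interpolation=cv2.INTER_CUBIC)
cv2.imwrite('pics/c1.png',c1)
c2=cv2.resize(a['img'][155:275,215:395],(800,533),interpolation=cv2.INTER_CUBIC)
cv2.imwrite('pics/c2.png',c2)
for n,d,z in(('s',a,.009),('t',b,.009)):
    hsv=cv2.cvtColor(d['img'],cv2.COLOR_BGR2HSV)
    m=cv2.inRange(hsv,(3,150,120),(14,255,255))
    k,l,st,ce=cv2.connectedComponentsWithStats(m)
    for i in range(1,k):
        if st[i,4]>25: print(n,st[i],ce[i].round(1),onz(d,ce[i],z).round(3))
print(onz(b,(408,204),.009),onz(b,(428,201),.009),onz(b,(368,248),.009))
E
```

```text
s [475 196  31  15 207] [489.8 204.1] [ 1.032 -0.47   0.009]
s [390 232  20  14 194] [399.5 238.9] [ 0.647 -0.313  0.009]
s [422 242  17  11 140] [429.3 247.4] [ 0.666 -0.402  0.009]
s [308 245   6   7  37] [310.5 247.8] [ 0.442 -0.127  0.009]
s [346 250  16  11 120] [353.2 254.8] [ 0.495 -0.243  0.009]
t [418 151  21  17 215] [428.5 159.7] [ 0.62  -0.329  0.009]
t [459 152  10   4  27] [463.7 153.5] [ 0.634 -0.422  0.009]
t [392 204  17   9 122] [399.7 208. ] [ 0.492 -0.248  0.009]
t [352 225  11  12  71] [356.8 230.4] [ 0.434 -0.133  0.009]
[ 0.50212698 -0.27036187  0.009     ] [ 0.50909398 -0.32339444  0.009     ] [ 0.38760339 -0.16155779  0.009     ]
```

View pics/c1.png

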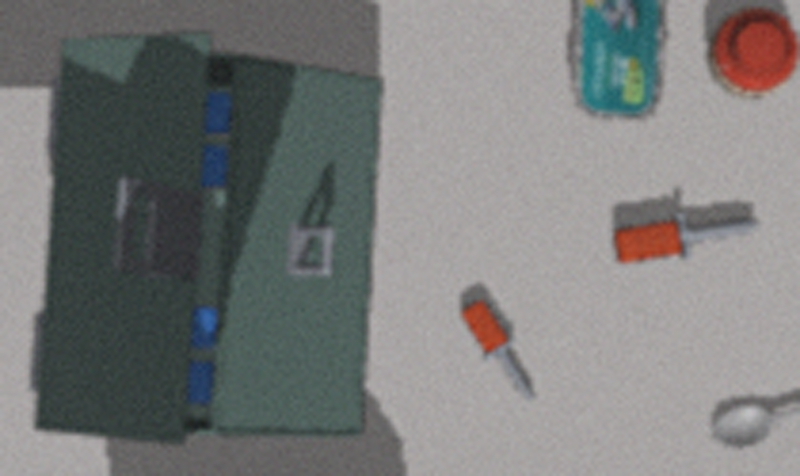

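View pics/c2.png

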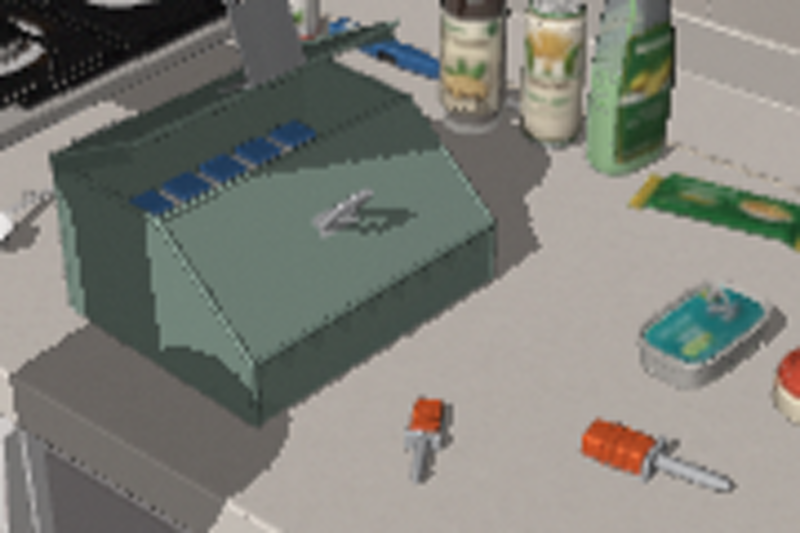

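The crop shows box front facing right. The staple is near top-view px (312,211), and the hasp sits on the open lid near (272,205). The pin at (400,208) has the longer grip and shank, so it is the one meant, with its tip to the right. Next I'll compute the geometry.

```bash
python3 - <<'E'
from h import *
a=load('s0');b=load('t0')
T=lambda x,y:(230+x*210/800,145+y*125/476); S=lambda x,y:(215+x*180/800,155+y*120/533)
fl=onz(b,T(362,430),.054);fr=onz(b,T(380,78),.054)
print('front wall top',fl,fr,np.linalg.norm(fl-fr), onz(a,S(260,366),.054),onz(a,S(494,229),.054))
print('tri',tri(b,T(362,430),a,S(260,366)),tri(b,T(380,78),a,S(494,229)))
# lid: front edge in scene (230ish..) ; top: left? edges
print('slope top near',tri(b,T(212,430),a,S(150,212)))
for u in [(208,35),(185,437)]: print('lid front edge on z .2', onz(b,T(*u),.2))
y=(fl+fr)/2; by=(fl-fr)/np.linalg.norm(fl-fr); by[2]=0; bx=np.cross(by,[0,0,1]);
print('bx',bx,'by',by,'org',y+bx*.1)
# pin steel
for (n,d,r) in(('t',b,(385,440,190,225)),):
    hsv=cv2.cvtColor(d['img'],cv2.COLOR_BGR2HSV)
    m=cv2.inRange(hsv,(3,150,120),(14,255,255)); 
    ys,xs=np.nonzero(m[r[2]:r[3],r[0]:r[1]]); P=np.array([onz(d,(x+r[0],yy+r[2]),.014)[:2] for x,yy in zip(xs,ys)])
    print('grip rect',cv2.minAreaRect((P*1000).astype(np.float32)))
print('tip',onz(b,T(752,222),.009),tri(b,T(752,222),a,S(733,485)), 'flange',tri(b,T(684,237),a,S(652,460)))
print('gripc',tri(b,(399.7,208),a,(353.2,254.8)))
print('staple', onz(b,T(312,250),.105), tri(b,T(312,275),a,S(322,230)))
E
```

```text
front wall top [ 0.36561294 -0.0493364   0.054     ] [ 0.60289312 -0.06542757  0.054     ] 0.23782516313314342 [ 0.36818215 -0.04833562  0.054     ] [ 0.59607313 -0.0686364   0.054     ]
tri (array([ 0.3660461 , -0.04978376,  0.05597581]), np.float64(0.000982970353604579)) (array([ 0.6031713 , -0.06462362,  0.0488786 ]), np.float64(0.0016960256684631046))
slope top near (array([0.36948574, 0.04241818, 0.13529033]), np.float64(0.004926187198338188))
lid front edge on z .2 [0.60785639 0.03246644 0.2       ]
lid front edge on z .2 [0.37064549 0.04801247 0.2       ]
bx [ 0.06765966  0.99770846 -0.        ] by [-0.99770846  0.06765966  0.        ] org [0.491019   0.04238886 0.054     ]
grip rect ((491.7137451171875, -247.51129150390625), (20.43053436279297, 41.99173355102539), 8.435802459716797)
tip [ 0.503012   -0.32159933  0.009     ] (array([ 0.50417618, -0.32321565,  0.01037478]), np.float64(0.004437441717963842)) flange (array([ 0.49293235, -0.27326784,  0.01203434]), np.float64(0.0011062029547858894))
gripc (array([ 0.49088535, -0.24650576,  0.01327532]), np.float64(0.002570341358616591))
staple [ 0.4838656  -0.02109974  0.105     ] (array([ 0.46678336, -0.01891781,  0.09768356]), np.float64(0.003844351222034639))
```

```bash
cat >> h.py <<'E'
bx=np.array([.0677,.9977,0]);by=np.array([-.9977,.0677,0]);ez=np.array([0,0,1.]);org=np.array([.491,.0424,0])
RA=np.c_[bx,-by,-ez]
def W(x,y,z): return org+bx*x+by*y+ez*z
def tilt(a): # tool z leans to the rear by a
    s,c=np.sin(a),np.cos(a); z=bx*s-ez*c; return np.c_[np.cross(-by,z),-by,z]
def st():
    o=get_obs(); R=Ro.from_rotvec(o['tool_rot']).as_matrix(); d=o['tool_pos']-org
    print('t',o['t'],'box xyz',(d@bx).round(4),(d@by).round(4),d[2].round(4),'F',np.round(o['contact_force'],1),'op',round(o['opening'],4),'q',np.round(o['q'],2))
E
python3 - <<'E'
from h import *
st()
print(rel([.25,.42,.3],RA), rel(W(.018,.085,.235),RA))
E
```

```text
t 0.15 box xyz 0.5388 0.3746 0.2304 F [-0.5  0.1 -0.8] op 0.0853 q [ 1.2   0.05  1.61 -0.    1.48 -0.12]
[-5.000e-04  3.000e-04  4.424e-01 -4.631e-01 -5.200e-01 -2.314e-01] [-5.0000e-04  3.0000e-04  4.4240e-01 -1.2622e+00 -1.5338e+00 -1.3300e-02]
```

Call:
carry_out(rows=[[0,0,0.22,-0.46,-0.52,-0.23,1],[0,0,0.22,-0.46,-0.52,-0.23,1],[0,0,0.22,-0.46,-0.52,-0.23,1],[0,0,0.22,-0.46,-0.52,-0.23,1],[0,0,0.22,-0.46,-0.52,-0.23,1]], force=60)

```text
t: 0.65
tool_pos: [0.2507, 0.4183, 0.3021]
tool_rot: [1.432, 2.794, 0.004]
contact_force: [0.2, 0.5, 0.1]
opening: 0.0124
grip_force: 0.0
```

```bash
python3 - <<'E'
from h import *
st()
print(rel(W(.018,.085,.235),RA))
E
```

```text
t 0.65 box xyz 0.3588 0.2652 0.3021 F [0.2 0.5 0.1] op 0.0124 q [ 0.88 -0.32  1.83 -0.    1.62  0.26]
[ 9.000e-04 -2.000e-04  2.200e-01 -1.258e+00 -2.620e-01  2.232e-01]
```

Call:
carry_out(rows=[[0,0,0.22,-0.8,-0.17,0,1],[0,0,0.22,-0.8,-0.17,0,1],[0,0,0.22,-0.8,-0.17,0,1],[0,0,0.22,-0.8,-0.17,0,1],[0,0,0.22,-0.8,-0.17,0,1]])

```text
t: 1.15
tool_pos: [0.3498, 0.1947, 0.3001]
tool_rot: [2.292, 2.148, 0.001]
contact_force: [1.6, -0.0, -0.0]
opening: 0.0002
grip_force: 0.0
```

```bash
python3 - <<'E'
from h import *
st()
print(rel(W(.018,.085,.235),RA))
d=snap('wrist','w1')
E
```

```text
t 1.15 box xyz 0.1424 0.1512 0.3001 F [ 1.6 -0.  -0. ] op 0.0002 q [ 0.32 -0.55  2.   -0.    1.69  0.39]
[ 2.000e-04 -0.000e+00  9.000e-04 -4.151e-01  2.193e-01  2.172e-01]
```

View pics/w1.png

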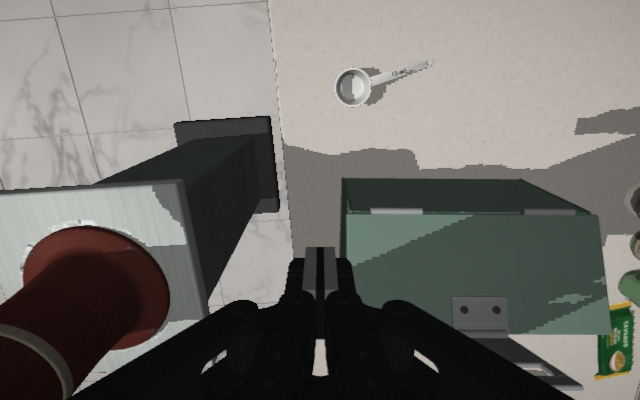

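The wrist view shows the lid (345–610, 215–335) and the hasp at (480–580, 300–385), on the far side of where I'll press. Now I'll move over and press down.

Call:
carry_out(rows=[[0,0,0,-0.415,0.22,0.217,1],[0,0,0,-0.415,0.22,0.217,1],[0,0,0,-0.415,0.22,0.217,1],[0,0,0,-0.415,0.22,0.217,1],[0,0,0,-0.415,0.22,0.217,1]])

```text
t: 1.7
tool_pos: [0.4076, 0.0677, 0.234]
tool_rot: [-2.289, -2.149, 0.003]
contact_force: [-0.3, -0.2, 0.7]
opening: 0.0001
grip_force: 0.0
```

Call:
carry_out(rows=[[0,0,0,0,0,0.05,1],[0,0,0,0,0,0.1,1],[0,0,0,-0.01,0,0.15,1],[0,0,0,-0.02,0,0.18,1],[0,0,0,-0.02,0,0.21,1]])

```text
t: 2.2
tool_pos: [0.4074, 0.0624, 0.1715]
tool_rot: [2.287, 2.154, -0.001]
contact_force: [-1.4, -1.0, 3.3]
opening: -0.0002
grip_force: 1.4
```

Call:
carry_out(rows=[[0,0,0,-0.005,0,0.025,1],[0,0,0,-0.005,0,0.05,1],[0,0,0,-0.01,0,0.07,1],[0,0,0,-0.01,0,0.09,1],[0,0,0,-0.01,0,0.1,1]])

```text
t: 2.7
tool_pos: [0.4074, 0.0593, 0.1416]
tool_rot: [2.287, 2.153, -0.0]
contact_force: [-0.3, -2.8, 2.7]
opening: 0.0001
grip_force: 1.2
```

```bash
python3 - <<'E'
from h import *
st()
E
```

```text
t 2.7 box xyz 0.0112 0.0845 0.1416 F [-0.3 -2.8  2.7] op 0.0001 q [-0.04 -0.43  2.18 -0.    1.39  0.02]
```

Pressing works at about 3 N, so I'll continue to z≈0.133.

Call:
carry_out(rows=[[0,0,0,0,0,0.01,1],[0,0,0,0,0,0.02,1],[0,0,0,0,0,0.025,1],[0,0,0,0,0,0.03,1],[0,0,0,0,0,0.03,1]])

```text
t: 3.2
tool_pos: [0.4075, 0.0594, 0.134]
tool_rot: [-2.287, -2.154, 0.001]
contact_force: [-3.3, -2.4, 6.5]
opening: -0.0002
grip_force: 2.8
```

```bash
python3 - <<'E'
from h import *
st()
E
```

```text
t 3.2 box xyz 0.0113 0.0845 0.134 F [-3.3 -2.4  6.5] op -0.0002 q [-0.04 -0.42  2.19 -0.    1.37  0.02]
```

Call:
carry_out(rows=[[0,0,0,0,0,0.006,1],[0,0,0,0,0,0.01,1],[0,0,0,0,0,0.01,1]])

```text
t: 3.5
tool_pos: [0.4076, 0.0594, 0.1338]
tool_rot: [-2.287, -2.154, 0.002]
contact_force: [-12.6, -1.6, 21.0]
opening: 0.0
grip_force: 10.2
```

Call:
carry_out(rows=[[0,0,0,0.1,0,-0.15,1],[0,0,0,0.2,0,-0.3,1],[0,0,0,0.3,0,-0.45,1],[0,0,0,0.3,0,-0.45,1],[0,0,0,0.3,0,-0.45,1]])

```text
t: 4.0
tool_pos: [0.4136, 0.1505, 0.2671]
tool_rot: [2.284, 2.155, 0.005]
contact_force: [1.5, -0.3, -0.6]
opening: 0.0003
grip_force: 0.0
```

```bash
python3 - <<'E'
from h import *
st()
a=snap('scene','s1');w=snap('wrist','w2')
c=cv2.resize(a['img'][150:270,210:340],(650,600),interpolation=cv2.INTER_CUBIC)
cv2.imwrite('pics/c3.png',np.hstack([cv2.resize(c,(400,369)),cv2.resize(w['img'],(400,250))[:369] if 0 else cv2.copyMakeBorder(cv2.resize(w['img'],(400,250)),0,119,0,0,cv2.BORDER_CONSTANT)]))
E
```

```text
t 4.0 box xyz 0.1026 0.0845 0.2671 F [ 1.5 -0.3 -0.6] op 0.0003 q [ 0.18 -0.43  1.98  0.    1.6   0.24]
```

View pics/c3.png

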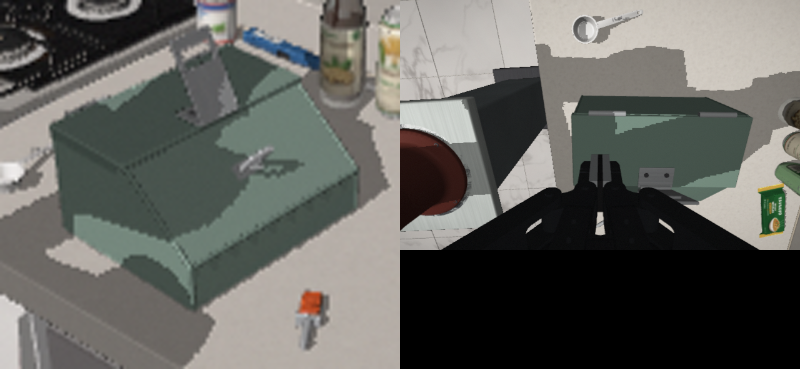

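```bash
python3 - <<'E'
from h import *
a=load('s1'); S=lambda x,y:(210+x*130/400,150+y*120/369)
for u,yb in((S(210,28),-.026),(S(170,45),.026),(S(237,110),-.026)):
    c,r=ray(a,u); s=(yb-(c-org)@by)/(r@by); p=c+r*s-org; print('box',(p@bx).round(4),(p@by).round(4),p[2].round(4))
print(proj(a,W(-.0116,-.026,.136)),S(237,110))
E
```

```text
box 0.0225 -0.026 0.2132
box 0.0242 0.026 0.2126
box -0.013 -0.026 0.1325
[286.69134868 184.66295106] (287.025, 185.77235772357724)
```

The lid is fully shut: the force jumped to 21 N at z=0.134. The hasp end is at box x≈+0.023, z≈0.213, leaning 24° to the rear, so I'll go behind it and sweep it forward.

Call:
carry_out(rows=[[0,0,0,-0.125,0.282,0,1],[0,0,0,-0.125,0.282,0,1],[0,0,0,-0.125,0.282,0.15,1],[0,0,0,-0.125,0.282,0.3,1],[0,0,0,-0.125,0.282,0.3,1]])

```text
t: 4.6
tool_pos: [0.4885, 0.1051, 0.1646]
tool_rot: [-2.281, -2.143, 0.023]
contact_force: [-1.0, -0.6, -1.1]
opening: 0.0
grip_force: 0.0
```

Call:
carry_out(rows=[[0,0,0,-0.04,0,0,1],[0,0,0,-0.08,0,0,1],[0,0,0,-0.12,0,0,1],[0,0,0,-0.16,0,0,1],[0,0,0,-0.2,0,0,1]])

```text
t: 5.1
tool_pos: [0.4958, 0.046, 0.1845]
tool_rot: [2.281, 2.147, 0.016]
contact_force: [-2.8, 0.8, 18.2]
opening: -0.0002
grip_force: 0.8
```

```bash
python3 - <<'E'
from h import *
st()
E
```

```text
t 5.1 box xyz 0.0039 -0.0045 0.1845 F [-2.8  0.8 18.2] op -0.0002 q [-0.06 -0.24  1.96  0.    1.4   0.  ]
```

```bash
python3 - <<'E'
from h import *
st()
a=snap('scene','s2');w=snap('wrist','w3')
cv2.imwrite('pics/c4.png',np.hstack([cv2.resize(a['img'][130:250,210:340],(400,369),interpolation=cv2.INTER_CUBIC),cv2.resize(w['img'][160:400,200:460],(400,369))]))
E
```

```text
t 5.1 box xyz 0.0039 -0.0045 0.1845 F [-2.8  0.8 18.2] op -0.0002 q [-0.06 -0.24  1.96  0.    1.4   0.  ]
```

View pics/c4.png

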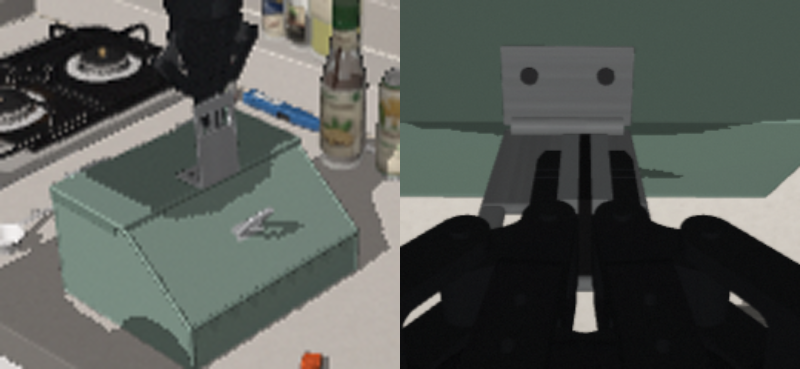

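The hasp is nearly upright, and the fingertips look caught in its slot: dark fill shows behind the slot at crop (215,115). I'll back off to the rear, shift 20 mm sideways onto the rail, and push lower.

Call:
carry_out(rows=[[0,0,0,0.05,0,-0.02,1],[0,0,0,0.12,0,-0.02,1],[0,0,0,0.2,0,-0.02,1],[0,0,0,0.25,0,-0.02,1],[0,0,0,0.25,0,-0.02,1]])

```text
t: 5.7
tool_pos: [0.4969, 0.1224, 0.1832]
tool_rot: [2.284, 2.154, 0.004]
contact_force: [0.6, 0.1, 0.7]
opening: 0.0002
grip_force: 0.0
```

```bash
python3 - <<'E'
from h import *
st()
print(rel(W(.07,.018,.165),RA))
a=snap('scene','s3');w=snap('wrist','w4')
cv2.imwrite('pics/c5.png',np.hstack([cv2.resize(a['img'][130:250,210:340],(400,369),interpolation=cv2.INTER_CUBIC),cv2.resize(w['img'],(400,369))]))
E
```

```text
t 5.7 box xyz 0.0802 -0.0004 0.1832 F [0.6 0.1 0.7] op 0.0002 q [ 0.1  -0.19  1.93 -0.    1.4   0.15]
[ 0.001  -0.0001  0.003  -0.0335 -0.062   0.0604]
```

View pics/c5.png

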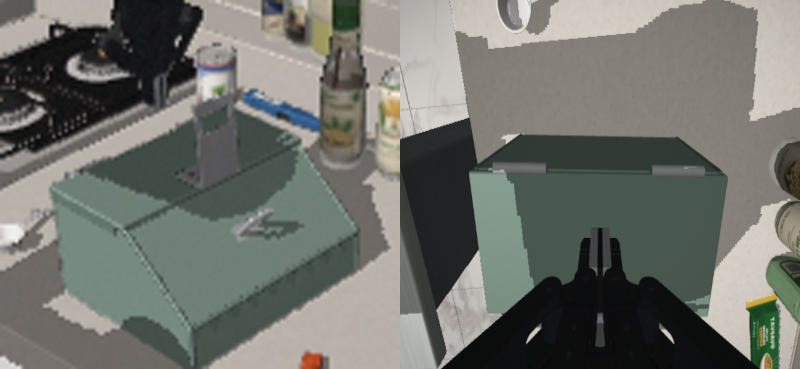

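The hasp is free and near upright, with its top at crop (215,100), and the lid is still shut. I'll sweep again with the offset.

Call:
carry_out(rows=[[0,0,0,-0.033,-0.062,0.06,1],[0,0,0,-0.033,-0.062,0.06,1],[0,0,0,-0.1,-0.062,0.06,1],[0,0,0,-0.17,-0.062,0.06,1],[0,0,0,-0.23,-0.062,0.06,1]])

```text
t: 6.3
tool_pos: [0.4738, 0.0526, 0.164]
tool_rot: [2.287, 2.152, 0.001]
contact_force: [-0.3, 0.4, 0.1]
opening: 0.0003
grip_force: 0.0
```

Call:
carry_out(rows=[[0,0,0,-0.05,0,0,1],[0,0,0,-0.09,0,-0.01,1],[0,0,0,-0.12,0,-0.005,1],[0,0,0,-0.14,0,0.01,1],[0,0,0,-0.16,0,0.02,1]])

```text
t: 6.8
tool_pos: [0.4704, 0.0057, 0.157]
tool_rot: [2.287, 2.153, 0.0]
contact_force: [0.5, 1.3, 0.1]
opening: -0.0
grip_force: 0.5
```

```bash
python3 - <<'E'
from h import *
st()
print(rel(W(-.037,.018,.152),RA));print(rel(W(-.049,.018,.136),RA));print(rel(W(-.05,.018,.125),RA))
E
```

```text
t 6.8 box xyz -0.038 0.018 0.157 F [0.5 1.3 0.1] op -0.0 q [-0.15 -0.27  2.04  0.    1.38 -0.09]
[ 0.0001 -0.      0.0024  0.0034  0.0001  0.0166]
[ 0.0001 -0.      0.0024 -0.0366 -0.0002  0.07  ]
[ 1.000e-04 -0.000e+00  2.400e-03 -3.990e-02 -2.000e-04  1.066e-01]
```

Call:
carry_out(rows=[[0,0,0,-0.02,0,0.035,1],[0,0,0,-0.037,0,0.07,1],[0,0,0,-0.037,0,0.09,1],[0,0,0,-0.033,0,0.11,1],[0,0,0,-0.03,0,0.125,1]])

```text
t: 7.3
tool_pos: [0.4696, -0.0027, 0.119]
tool_rot: [-2.287, -2.153, 0.001]
contact_force: [0.3, 0.0, 1.3]
opening: -0.0003
grip_force: 0.7
```

Call:
carry_out(rows=[[0,0,0,0,0,0.006,1],[0,0,0,0,0,0.012,1],[0,0,0,0,0,0.016,1]])

```text
t: 7.6
tool_pos: [0.47, -0.0029, 0.1151]
tool_rot: [2.287, 2.153, 0.0]
contact_force: [-0.5, -0.2, 1.5]
opening: 0.0
grip_force: 0.6
```

```bash
python3 - <<'E'
from h import *
st()
E
```

```text
t 7.6 box xyz -0.0466 0.0179 0.1151 F [-0.5 -0.2  1.5] op 0.0 q [-0.16 -0.23  2.08 -0.    1.29 -0.1 ]
```

Call:
carry_out(rows=[[0,0,0,0,0,0.005,1],[0,0,0,0,0,0.01,1],[0,0,0,0,0,0.01,1]])

```text
t: 7.9
tool_pos: [0.4698, -0.003, 0.1118]
tool_rot: [2.287, 2.153, 0.0]
contact_force: [0.2, -0.1, -0.1]
opening: -0.0001
grip_force: 0.3
```

Call:
carry_out(rows=[[0,0,0,0,0,0.005,1],[0,0,0,0,0,0.005,1],[0,0,0,0,0,0.005,1]])

```text
t: 8.2
tool_pos: [0.4697, -0.003, 0.1103]
tool_rot: [-2.287, -2.153, 0.0]
contact_force: [-0.2, 0.3, -0.2]
opening: -0.0001
grip_force: 0.3
```

Call:
carry_out(rows=[[0,0,0,0,0,0.005,1],[0,0,0,0,0,0.01,1],[0,0,0,0,0,0.01,1]])

```text
t: 8.5
tool_pos: [0.4703, -0.0034, 0.1087]
tool_rot: [2.286, 2.153, -0.0]
contact_force: [-2.7, -0.5, 7.1]
opening: 0.0
grip_force: 3.2
```

```bash
python3 - <<'E'
from h import *
st()
E
```

```text
t 8.5 box xyz -0.0471 0.0176 0.1087 F [-2.7 -0.5  7.1] op 0.0 q [-0.17 -0.22  2.08 -0.    1.28 -0.1 ]
```

Call:
carry_out(rows=[[0,0,0,0,0,0.006,1],[0,0,0,0,0,0.006,1]])

```text
t: 8.7
tool_pos: [0.4708, -0.0038, 0.1081]
tool_rot: [2.285, 2.152, -0.001]
contact_force: [-4.2, -3.0, 12.3]
opening: 0.0002
grip_force: 5.6
```

Call:
carry_out(rows=[[0,0,0,0,0,-0.15,1],[0,0,0,0,0,-0.3,1],[0,0,0,-0.15,0,-0.45,-1],[0,0,0,-0.3,0,-0.5,-1],[0,0,0,-0.45,0,-0.5,-1]])

```text
t: 9.2
tool_pos: [0.4632, -0.1348, 0.2594]
tool_rot: [2.28, 2.152, 0.005]
contact_force: [0.3, -1.5, 0.8]
opening: 0.0434
grip_force: 0.0
```

```bash
python3 - <<'E'
from h import *
st()
a=snap('scene','s4');w=snap('wrist','w5')
cv2.imwrite('pics/c6.png',np.hstack([cv2.resize(a['img'][150:270,220:350],(400,369),interpolation=cv2.INTER_CUBIC),cv2.resize(w['img'],(400,250))[0:369] if 0 else cv2.copyMakeBorder(cv2.resize(w['img'],(400,250)),0,119,0,0,cv2.BORDER_CONSTANT)]))
print(proj(w,[.4915,-.2475,.018]),proj(w,[.503,-.3225,.009]),proj(w,W(-.064,0,.105)))
E
```

```text
t 9.2 box xyz -0.1787 0.0158 0.2594 F [ 0.3 -1.5  0.8] op 0.0434 q [-0.44 -0.32  1.9   0.    1.55 -0.38]
[347.13281384 237.95235372] [357.31920798 284.84116569] [338.63823148  28.02476509]
```

View pics/c6.png

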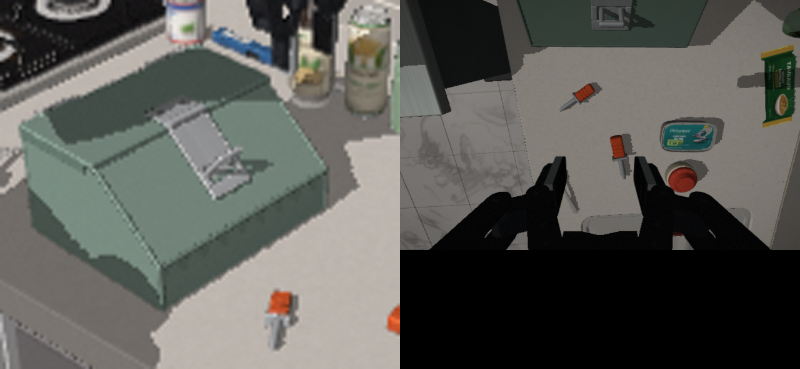

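The hasp lies closed with the staple standing through its slot (scene crop (225,165)), and the pin is at wrist px ~(350,237). Next I'll measure the pin and the staple's sideways position from this wrist image.

```bash
python3 - <<'E'
from h import *
w=load('w5');hsv=cv2.cvtColor(w['img'],cv2.COLOR_BGR2HSV)
m=cv2.inRange(hsv,(2,150,80),(16,255,255))
k,l,stt,ce=cv2.connectedComponentsWithStats(m)
for i in range(1,k):
    if stt[i,4]>150 and ce[i][1]>200 and ce[i][0]<400:
        c=max(cv2.findContours((l==i).astype(np.uint8),0,2)[0],key=cv2.contourArea)
        P=np.array([onz(w,p[0],.016)[:2]*1000 for p in c],np.float32)
        print(stt[i],ce[i],cv2.minAreaRect(P))
# steel: tip of shank below the grip
g=w['img'].astype(int)
s4=load('s4');h4=cv2.cvtColor(s4['img'],cv2.COLOR_BGR2HSV);m=cv2.inRange(h4,(3,150,120),(14,255,255));k,l,stt,ce=cv2.connectedComponentsWithStats(m)
for i in range(1,k):
    if stt[i,4]>80 and 330<ce[i][0]<380: print('scene',ce[i],onz(s4,ce[i],.012))
# hasp end grey on green: print saturation rows
for r in range(2,50,6): 
    row=hsv[r,290:400]; print(r,''.join('#' if s<30 and v>60 else ('k' if v<60 else '.') for s,v in row[:,1:]))
for y in(-.026,.026): print('end corner',proj(w,W(-.0804,y,.078)))
for s in(-.0125,.0125): print('loop top',proj(w,W(-.064-.0122,s,.1196)))
# pin shank
for r in range(248,296,4):
    row=g[r,320:400]; print(r,' '.join('%d'%x for x in row[::3].mean(1)))
E
```

```text
[337 220  22  33 544] [347.52205882 235.83455882] ((492.6625061035156, -245.96279907226562), (22.361915588378906, 43.935699462890625), 8.406930923461914)
scene [353.18333333 254.76666667] [ 0.49137423 -0.24470062  0.012     ]
2 .k......k......##################################################################kkkkkkkkkk.....k.k...k..kk...
8 .k..k.......k...################################################################kkkkkkkkkkk.k....kk...........
14 ................########kkkk######kkkkkkk########################kkkkk.########kkkkkkkk..........k............
20 ................########kkkk######kkkkkkkkkkkkkkkkkk##############kkkkkkkkk###.kkkkkkkk.......................
26 ................#########kkk######kkkk..........kkkkkkkkkkkk######kkk#kkkkkkkkkkkkkkkkkkkkkkkkkkk.............
32 ................k#################kkk##################kkkkk#######kkk#######kkkkkkk..kkkkkkkkkkkkkkkkkkkkkk..
38 ................####################################################kkkkkkkkkkkkkkkkkkkkkkkkkkkkkkkkkkkkkkkkkk
44 ................###########################################################
[... 643 characters left out ...]
3 128 68 5 2 4 34 35 36 35 12
268 127 127 126 126 125 127 128 125 124 126 108 105 76 54 72 72 111 127 64 3 2 4 14 36 34 35 36
272 126 127 127 128 127 127 127 126 127 127 126 105 87 45 72 73 73 114 43 5 2 1 3 34 35 37 35
276 126 127 125 124 126 127 124 127 126 122 126 100 96 55 74 72 112 125 26 3 2 3 4 14 37 37 36
280 127 127 127 125 127 126 126 126 126 126 124 116 103 65 98 86 115 126 12 3 2 3 3 6 34 35 37
284 126 127 127 127 126 126 126 126 126 125 127 129 105 67 126 125 126 124 30 2 0 2 0 2 12 35 36
288 127 127 126 128 126 126 126 124 127 127 126 127 126 128 125 125 124 125 34 5 3 2 3 2 4 35 35
292 127 125 121 125 126 126 126 127 125 126 126 126 127 124 125 126 127 126 68 0 2 2 1 2 6 15 35
```

```bash
python3 - <<'E'
from h import *
w=load('w5');g=w['img'].astype(int)
for c in(310,330,338,345): print(c,g[0:74:2,c].mean(1).astype(int))
for n,p in dict(cross_rear=(-.064-.010+.003,.1165+.002),cross_front=(-.064-.010-.003,.117-.002),crosstop=(-.0762,.1196),haspend=(-.0804,.078),fronttop=(-.1,.054),slotlow=(-.0116-.073*.766-.0013,.136-.073*.643-.0015)).items(): print(n,proj(w,W(p[0],.001,p[1])))
ang=np.deg2rad(8.4); px=np.array([-np.sin(ang),np.cos(ang),0]); py=np.cross(ez,px)
Rp=np.c_[px,-py,-ez]
st(); print('above',rel([.492,-.2465,.08],Rp),'grasp',rel([.492,-.2465,.003],Rp))
E
```

```text
310 [67 68 66 66 66 82 72 73 74 74 75 76 76 74 75 71 72 84 75 75 72 73 70 70
 57 58 57 56 58 58 57 57 57 57 56 56 66]
330 [ 68  67  69  69  67  53  72  39  40  41  42  42  65  55  57  54  83  73
  98 100  86  62  70  71  50  56  56  57  57  57  56  56  56  57  56  58
  64]
338 [ 67  67  67  67  67  58  73  73  73  68  40  39  36  39  57  55  80  77
  98 101  85  64  62  71  36  56  57  56  56  56  58  57  55  57  59  56
  62]
345 [ 67  69  70  69  68  39  73  73  71  72  68  40  36  30  29  53  56  75
  97 102  86  66  61  70  45  57  57  56  57  58  57  56  56  58  55  57
  63]
cross_rear [338.14071007  35.63068318]
cross_front [337.73668041  44.73523804]
crosstop [338.0849074   42.97887593]
haspend [335.3864685   53.16472343]
fronttop [333.85694221  77.04016231]
slotlow [336.16251525  37.40015586]
t 9.3 box xyz -0.1821 0.017 0.2566 F [-0.2  1.3 -0.2] op 0.0584 q [-0.44 -0.32  1.91 -0.    1.55 -0.38]
above [ 5.000e-04  8.000e-04 -6.810e-02 -3.521e-01  1.239e-01  5.897e-01] grasp [ 5.000e-04  8.000e-04 -6.810e-02 -3.514e-01  1.234e-01  8.464e-01]
```

Call:
carry_out(rows=[[0,0,-0.068,-0.35,0.123,0.55,-0.2],[0,0,-0.068,-0.35,0.123,0.55,-0.2],[0,0,-0.068,-0.35,0.123,0.55,-0.2],[0,0,-0.068,-0.35,0.123,0.55,-0.2],[0,0,-0.068,-0.35,0.123,0.59,-0.2]])

```text
t: 9.8
tool_pos: [0.4895, -0.2399, 0.0719]
tool_rot: [-2.041, -2.375, 0.002]
contact_force: [-0.6, 0.8, -0.1]
opening: 0.0513
grip_force: 0.0
```

```bash
python3 - <<'E'
from h import *
ang=np.deg2rad(8.4); px=np.array([-np.sin(ang),np.cos(ang),0]); py=np.cross(ez,px)
Rp=np.c_[px,-py,-ez]
w=snap('wrist','w6');hsv=cv2.cvtColor(w['img'],cv2.COLOR_BGR2HSV)
m=cv2.inRange(hsv,(2,150,80),(16,255,255))
k,l,stt,ce=cv2.connectedComponentsWithStats(m)
for i in range(1,k):
    if stt[i,4]>400:
        c=max(cv2.findContours((l==i).astype(np.uint8),0,2)[0],key=cv2.contourArea)
        P=np.array([onz(w,p[0],.017)[:2]*1000 for p in c],np.float32)
        print(stt[i],ce[i],cv2.minAreaRect(P))
st(); print('grasp',rel([.492,-.2465,.003],Rp), get_obs()['tool_pos'])
E
```

```text
[ 218    0   65   46 1872] [248.40224359  19.10470085] ((436.5076904296875, -132.55406188964844), (32.079246520996094, 17.127626419067383), 31.77777099609375)
[ 304  196   36   64 2113] [320.88973024 227.3473734 ] ((492.3845520019531, -245.6528778076172), (22.62387466430664, 43.512489318847656), 8.815790176391602)
t 9.85 box xyz -0.2805 -0.0172 0.0718 F [-0.8  0.4 -0.5] op 0.0515 q [-0.59  0.02  1.92  0.    1.21 -0.74]
grasp [-0.0025 -0.0025  0.0017 -0.0293  0.0072  0.2292] [ 0.4891593  -0.23857991  0.07184752]
```

The pin measures (0.4924, -0.2457) with the grip 22.6 x 43.5 mm, which matches the given size. I'll grasp it now.

Call:
carry_out(rows=[[-0.002,-0.002,0,-0.026,0.008,0.1,-0.2],[-0.002,-0.002,0,-0.026,0.008,0.18,-0.2],[-0.002,-0.002,0,-0.026,0.008,0.225,-0.2],[-0.002,-0.002,0,-0.026,0.008,0.225,-0.2],[-0.002,-0.002,0,-0.026,0.008,0.225,-0.2]])

```text
t: 10.35
tool_pos: [0.4968, -0.2477, 0.0121]
tool_rot: [2.037, 2.378, 0.002]
contact_force: [0.4, 0.7, 1.3]
opening: 0.0512
grip_force: 0.0
```

Call:
carry_out(rows=[[0,0,0,0,0,0,0.6],[0,0,0,0,0,0,0.6],[0,0,0,0,0,0,1],[0,0,0,0,0,0,1],[0,0,0,0,0,0,1]], force=50)

```text
t: 10.85
tool_pos: [0.4972, -0.2486, 0.0128]
tool_rot: [2.037, 2.376, 0.002]
contact_force: [-0.5, 1.8, 7.1]
opening: 0.0219
grip_force: 49.2
```

```bash
python3 - <<'E'
from h import *
st();print(get_obs()['tool_pos'],get_obs()['grip_force'])
E
```

```text
t 10.85 box xyz -0.2899 -0.0259 0.0128 F [-0.5  1.8  7.1] op 0.0219 q [-0.6   0.12  1.93 -0.    1.07 -0.75]
[ 0.49723099 -0.2485601   0.01283334] 49.20844619278796
```

The TCP sits at z=12.8 mm, which is a shallow grip. I'll open, go 9 mm lower and regrasp.

Call:
carry_out(rows=[[0,0,0,0,0,0,0],[0,0,0,0,0,0,0],[0,0,0,0.01,0,0.03,0],[0,0,0,0.01,0,0.03,0],[0,0,0,0.01,0,0.03,0]])

```text
t: 11.35
tool_pos: [0.4949, -0.2444, 0.0008]
tool_rot: [2.04, 2.38, 0.001]
contact_force: [0.3, -0.0, 0.3]
opening: 0.0428
grip_force: 0.0
```

Call:
carry_out(rows=[[0,0,0,0,0,0,0.6],[0,0,0,0,0,0,0.6],[0,0,0,0,0,0,1],[0,0,0,0,0,0,1],[0,0,0,0,0,0,1]], force=60)

```text
t: 11.85
tool_pos: [0.4958, -0.2451, 0.002]
tool_rot: [2.039, 2.378, 0.001]
contact_force: [-0.2, 0.3, 0.8]
opening: 0.0224
grip_force: 60.9
```

```bash
python3 - <<'E'
from h import *
st();print(get_obs()['tool_pos'],get_obs()['grip_force'])
E
```

```text
t 11.85 box xyz -0.2865 -0.0242 0.002 F [-0.2  0.3  0.8] op 0.0224 q [-0.59  0.14  1.94 -0.    1.06 -0.75]
[ 0.49576183 -0.24506606  0.00196234] 60.93746781349182
```

Call:
carry_out(rows=[[0,0,0,0,0,-0.15,1],[0,0,0,0,0,-0.3,1],[0,0,0,0,0,-0.45,1],[0,0,0,0,0,-0.6,1],[0,0,0,0,0,-0.75,1]])

```text
t: 12.35
tool_pos: [0.4934, -0.2434, 0.2282]
tool_rot: [2.039, 2.379, 0.001]
contact_force: [0.9, -0.9, -1.8]
opening: 0.0227
grip_force: 60.7
```

Call:
carry_out(rows=[[0,0,0,0,0,0,1],[0,0,0,0,0,0,1]])

```text
t: 12.55
tool_pos: [0.4944, -0.2441, 0.2281]
tool_rot: [2.037, 2.376, 0.002]
contact_force: [-0.3, 0.7, -1.3]
opening: 0.0228
grip_force: 60.7
```

```bash
cat >> h.py <<'E'
a40=np.deg2rad(40); sx=bx*np.cos(a40)+ez*np.sin(a40); sz=-bx*np.sin(a40)+ez*np.cos(a40)
eye=W(-.061,.001,.105); RT=tilt(a40)
def tcp(a,h=-.001,y=0): # seat at a along sx, axis at h, y
    return eye+sx*(a+.028)+sz*(h-.007)+by*y
def sst():
    o=get_obs(); d=o['tool_pos']-eye; R=Ro.from_rotvec(o['tool_rot']).as_matrix()
    print('seat a',round(d@sx-.028,4),'y',round(d@by,4),'h',round(d@sz+.007,4),'rot err deg',np.degrees((Ro.from_matrix(R).inv()*Ro.from_matrix(RT)).as_rotvec()).round(1),'F staple',[round(float(np.dot(o['contact_force'],v)),1) for v in(sx,by,sz)])
E
python3 - <<'E'
from h import *
st(); print(rel(W(-.10,.001,.26),RT)); print(rel(tcp(.065),RT))
E
```

```text
t 12.55 box xyz -0.2856 -0.0228 0.2281 F [-0.3  0.7 -1.3] op 0.0228 q [-0.59 -0.13  1.8  -0.    1.46 -0.75]
[-0.0218  0.2236  0.0685  0.6201  0.059  -0.1108]
[-0.0218  0.2236  0.0685  0.9981  0.1406  0.2247]
```

Call:
carry_out(rows=[[-0.022,0.224,0.068,0.12,0.01,-0.11,1],[-0.022,0.224,0.068,0.25,0.03,-0.11,1],[-0.022,0.224,0.068,0.38,0.05,-0.11,1],[-0.022,0.224,0.068,0.5,0.06,-0.11,1],[-0.022,0.224,0.068,0.62,0.06,-0.11,1]])

```text
t: 13.05
tool_pos: [0.4825, -0.0556, 0.2567]
tool_rot: [-1.88, -1.751, -0.689]
contact_force: [-0.5, -0.0, -1.1]
opening: 0.0225
grip_force: 60.7
```

Call:
carry_out(rows=[[0,0,0,0,0,0,1],[0,0,0,0,0,0,1],[0,0,0,0,0,0,1]])

```text
t: 13.35
tool_pos: [0.4832, -0.0574, 0.2583]
tool_rot: [-1.883, -1.761, -0.686]
contact_force: [-0.2, -1.0, -1.4]
opening: 0.0223
grip_force: 60.7
```

```bash
python3 - <<'E'
from h import *
st(); sst(); print(rel(tcp(.065,.02),RT))
E
```

```text
t 13.35 box xyz -0.1001 0.001 0.2583 F [-0.2 -1.  -1.4] op 0.0223 q [-0.61 -0.15  1.88  0.6   1.78 -0.52]
seat a 0.0405 y -0.0 h 0.1495 rot err deg [-0.1 -0.1 -0. ] F staple [-1.7, 0.2, -0.5]
[-0.0007 -0.0005 -0.      0.0808  0.0009  0.432 ]
```

Call:
carry_out(rows=[[0,0,0,0.04,0,0.14,1],[0,0,0,0.081,0,0.28,1],[0,0,0,0.081,0,0.4,1],[0,0,0,0.081,0,0.46,1],[0,0,0,0.081,0,0.48,1]])

```text
t: 13.85
tool_pos: [0.4897, 0.0552, 0.1629]
tool_rot: [-1.88, -1.761, -0.684]
contact_force: [-0.6, 0.6, 0.1]
opening: 0.0224
grip_force: 60.7
```

Call:
carry_out(rows=[[0,0,0,0,0,0,1],[0,0,0,0,0,0,1]])

```text
t: 14.05
tool_pos: [0.4914, 0.0532, 0.1656]
tool_rot: [-1.884, -1.762, -0.688]
contact_force: [0.6, 0.1, -0.2]
opening: 0.023
grip_force: 60.7
```

```bash
python3 - <<'E'
from h import *
st(); sst()
w=snap('wrist','w7');a=snap('scene','s7');b=snap('top','t7')
o=get_obs();R=Ro.from_rotvec(o['tool_rot']).as_matrix()
for n,d in(('w',w),('s',a),('t',b)): print(n,'eye',proj(d,eye).round(1),'tip',proj(d,o['tool_pos']+R@[-.078,0,-.007]).round(1))
e=proj(w,eye).astype(int); 
def crop(d,c,h,wd,s):
    x0=int(np.clip(c[0]-wd//2,0,640-wd));y0=int(np.clip(c[1]-h//2,0,400-h)); print('crop',x0,y0)
    return cv2.resize(d['img'][y0:y0+h,x0:x0+wd],(s,s*h//wd),interpolation=cv2.INTER_CUBIC)
top=np.hstack([crop(a,proj(a,eye),60,80,400),crop(b,proj(b,eye),60,80,400)])
bot=crop(w,e,150,400,800)
cv2.imwrite('pics/c7.png',np.vstack([top,bot]))
E
```

```text
t 14.05 box xyz 0.0108 0.0003 0.1656 F [ 0.6  0.1 -0.2] op 0.023 q [-0.41 -0.14  2.03  0.65  1.54 -0.46]
seat a 0.066 y -0.0007 h 0.0073 rot err deg [ 0.  -0.1  0.1] F staple [-0.0, -0.6, -0.2]
w eye [315.9 410.2] tip [316.9 400.1]
s eye [292.  202.1] tip [290.3 196.8]
t eye [310.8 209.9] tip [307.2 209.1]
crop 252 172
crop 270 179
crop 115 250
```

View pics/c7.png

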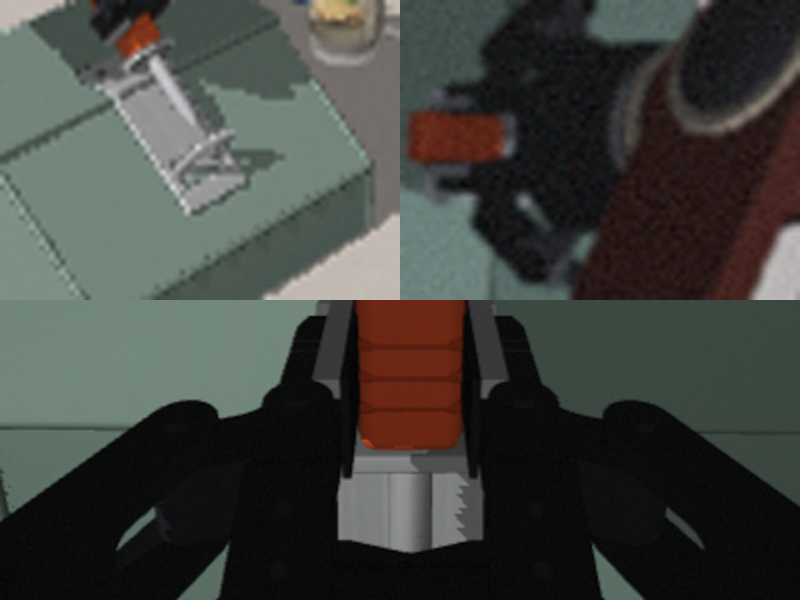

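```bash
python3 - <<'E'
from h import *
w=load('w7');a=load('s7');o=get_obs();R=Ro.from_rotvec(o['tool_rot']).as_matrix();p=o['tool_pos']
T=lambda x,y,z:p+R@[x,y,z]
print('grip/flange edge pred',proj(w,T(-.023,0,-.016)),'obs ~(320,325); seat edge',proj(w,T(-.028,0,-.016)),'obs row 336')
for s,y in((.0155,.0125),(.0155,-.0125),(.0155,0),(-.012,.0125),(-.012,-.0125)): print('loop',s,y,proj(a,eye+sz*s+by*y).round(1))
print('hasp end corners',[proj(a,eye-sx*.028-sz*.012+by*y).round(1) for y in(.026,-.026)],'obs',(252+188/5,172+213/5),(252+245/5,172+180/5))
print('hasp top corners',[proj(a,eye+sx*.060-sz*.012+by*y).round(1) for y in(.026,-.026)])
print('front corners',proj(a,W(-.1,-.12,.054)),proj(a,W(-.097,-.12,.054)),'obs',(252+370/5,172+163/5))
g=a['img'].astype(int).mean(2).astype(int)
for r in range(190,218): print(r,*['%3d'%x for x in g[r,272:312]])
E
```

```text
grip/flange edge pred [316.49739124 326.05930604] obs ~(320,325); seat edge [316.52430557 335.06660634] obs row 336
loop 0.0155 0.0125 [291.4 201.6]
loop 0.0155 -0.0125 [297.2 198.4]
loop 0.0155 0 [294.3 200. ]
loop -0.012 0.0125 [287.4 205.3]
loop -0.012 -0.0125 [293.1 202.1]
hasp end corners [array([289.4, 214.7]), array([301.2, 207.8])] obs (289.6, 214.6) (301.0, 208.0)
hasp top corners [array([273.4, 190.9]), array([285.5, 184.8])]
front corners [326.80848109 205.21820243] [326.11058549 204.88269523] obs (326.0, 204.6)
190 104 171 176 157 117  91  89 147 151 150 148 147 124 176 194 174 122 109  86  82  84 120 120 125 125 124 123 125 124  92  91  91  83  83  85  83  82  83  86 123
191 122 121 151 157  88 110 146 147 150 151 148 148 148 151 188 194 162  99  87  81  82  83  85 124 124 124 126 125 125 125 125 122  91  91  90  91  92  91  93 125
192 112  86  86 183 147 150 147 146 147 151 149 148 149 149 164 194 182 142  80  76  83  84  84 119 125 124 124 123 125 125 125 124 126 125 125 124 124 125 126 125
193  74  83 106 172 152 151 150 146 147 147 150 150 147 148 125 175 189 169 109
[... 3320 characters left out ...]
 124 124 124 124 124 124 123 120 122 108 110
214 125 125 126 124 124 124 125 125 124 124 125 124 124 124 124 125 129 182  94  78  93 125 125 124 125 125 124 126 124 124 125 124 124 125 124 122 100 113  97  71
215 125 124 124 124 125 124 125 125 125 125 126 124 125 124 125 125 125 124 125 125 123 125 125 124 125 125 125 125 125 124 125 125 125 122 123 112 105  80  56  74
216 125 124 124 124 126 125 125 126 125 126 123 124 124 126 125 125 124 123 125 124 124 125 125 125 124 125 124 125 124 124 125 121 123 107 110  90  69  74  73  75
217 124 125 125 125 125 124 125 125 125 124 125 124 125 124 126 124 125 125 125 124 124 125 125 126 125 125 125 125 125 124 122 103 112  99  71  80  79  75  75  75
```

The last composite shows the pin tip at scene px (291,197), right before the loop, whose crossbar runs from about (291,202) to (298,198). The model matches the hasp corners within 0.3 px. I'll lower to axis height, correct about 2 mm sideways, and insert slowly while watching forces.

Call:
carry_out(rows=[[0,0,0,0,-0.007,0.024,1],[0,0,0,0,-0.007,0.024,1],[0,0,0,-0.02,-0.007,0.024,1],[0,0,0,-0.04,-0.007,0.024,1],[0,0,0,-0.06,-0.007,0.024,1]])

```text
t: 14.7
tool_pos: [0.4887, 0.0447, 0.1485]
tool_rot: [-1.882, -1.762, -0.69]
contact_force: [-0.0, -1.1, 4.8]
opening: 0.0227
grip_force: 61.3
```

Call:
carry_out(rows=[[0,0,0,-0.015,0,0,1],[0,0,0,-0.03,0,0,1],[0,0,0,-0.03,0,0,1]])

```text
t: 15.0
tool_pos: [0.488, 0.0369, 0.1417]
tool_rot: [-1.885, -1.761, -0.687]
contact_force: [0.0, -5.1, 3.7]
opening: 0.0223
grip_force: 61.6
```

```bash
python3 - <<'E'
from h import *
st();sst()
E
```

```text
t 15.0 box xyz -0.0057 0.0026 0.1417 F [ 0.  -5.1  3.7] op 0.0223 q [-0.44 -0.11  2.04  0.64  1.52 -0.51]
seat a 0.0379 y 0.0016 h -0.0004 rot err deg [ 0. -0.  0.] F staple [-1.5, -0.4, 6.1]
```

The tip is in the loop with no axial resistance, but there is 6 N outward, so something rubs the hinge. I'll raise it 3 mm and continue.

Call:
carry_out(rows=[[0,0,0,0,0,-0.01,1],[0,0,0,-0.015,0,-0.01,1],[0,0,0,-0.03,0,-0.01,1],[0,0,0,-0.045,0,-0.01,1],[0,0,0,-0.045,0,-0.01,1]])

```text
t: 15.5
tool_pos: [0.4858, 0.026, 0.134]
tool_rot: [-1.882, -1.759, -0.685]
contact_force: [0.7, -0.4, -0.4]
opening: 0.0223
grip_force: 60.8
```

```bash
python3 - <<'E'
from h import *
st();sst()
E
```

```text
t 15.5 box xyz -0.0167 0.0041 0.134 F [ 0.7 -0.4 -0.4] op 0.0223 q [-0.46 -0.09  2.04  0.64  1.52 -0.54]
seat a 0.0246 y 0.0031 h 0.0007 rot err deg [-0.2 -0.2 -0.1] F staple [-0.5, -0.7, -0.1]
```

Call:
carry_out(rows=[[0,0,0,-0.015,0,0,1],[0,0,0,-0.03,0,0,1],[0,0,0,-0.04,0,0,1],[0,0,0,-0.04,0,0,1]])

```text
t: 15.9
tool_pos: [0.4856, 0.0168, 0.1269]
tool_rot: [-1.883, -1.759, -0.686]
contact_force: [0.1, 0.1, 0.6]
opening: 0.0225
grip_force: 60.8
```

```bash
python3 - <<'E'
from h import *
st();sst()
E
```

```text
t 15.9 box xyz -0.0259 0.0036 0.1269 F [0.1 0.1 0.6] op 0.0225 q [-0.48 -0.07  2.04  0.63  1.52 -0.56]
seat a 0.0129 y 0.0026 h 0.0012 rot err deg [-0.1 -0.2 -0. ] F staple [0.5, -0.1, 0.4]
```

Free and well centred. I'll press home until axial force appears.

Call:
carry_out(rows=[[0,0,0,-0.01,0,0,1],[0,0,0,-0.02,0,0,1],[0,0,0,-0.028,0,0,1],[0,0,0,-0.028,0,0,1]])

```text
t: 16.3
tool_pos: [0.4852, 0.0104, 0.1216]
tool_rot: [-1.882, -1.76, -0.686]
contact_force: [0.5, 0.7, 0.6]
opening: 0.0223
grip_force: 60.8
```

```bash
python3 - <<'E'
from h import *
sst()
E
```

```text
seat a 0.0046 y 0.0026 h 0.0013 rot err deg [-0.1 -0.2 -0. ] F staple [0.9, -0.5, -0.0]
```

Call:
carry_out(rows=[[0,0,0,-0.005,0,0,1],[0,0,0,-0.01,0,0,1],[0,0,0,-0.01,0,0,1]])

```text
t: 16.6
tool_pos: [0.4853, 0.0093, 0.1209]
tool_rot: [-1.879, -1.759, -0.689]
contact_force: [-1.0, 5.3, 4.5]
opening: 0.0224
grip_force: 60.7
```

```bash
python3 - <<'E'
from h import *
sst()
E
```

```text
seat a 0.0033 y 0.0024 h 0.0015 rot err deg [-0.1 -0.4  0. ] F staple [6.9, 1.4, 0.1]
```

Seated: 7 N axial at seat a≈3.3 mm, against 3.5 mm expected. I'll lower the grip onto the hasp, then release.

Call:
carry_out(rows=[[0,0,0,0,0,0.006,1],[0,0,0,0,0,0.011,1],[0,0,0,0,0,0.011,1]])

```text
t: 16.9
tool_pos: [0.486, 0.0111, 0.1187]
tool_rot: [-1.88, -1.76, -0.69]
contact_force: [0.8, 5.2, 6.0]
opening: 0.0225
grip_force: 61.0
```

Call:
carry_out(rows=[[0,0,0,0,0,0,0.4],[0,0,0,0,0,0,0.2],[0,0,0,0,0,0,0],[0,0,0,0,0,0,0],[0,0,0,0,0,0,0]])

```text
t: 17.4
tool_pos: [0.4853, 0.0103, 0.1172]
tool_rot: [-1.883, -1.76, -0.686]
contact_force: [0.2, -0.0, 0.2]
opening: 0.0426
grip_force: 0.0
```

```bash
python3 - <<'E'
from h import *
st();sst()
E
```

```text
t 17.4 box xyz -0.0325 0.0036 0.1172 F [ 0.2 -0.   0.2] op 0.0426 q [-0.49 -0.05  2.04  0.63  1.51 -0.58]
seat a 0.0017 y 0.0026 h -0.002 rot err deg [-0.1 -0.1 -0. ] F staple [0.1, -0.2, 0.1]
```

Call:
carry_out(rows=[[0,0,0,0,0,-0.08,0],[0,0,0,0,0,-0.2,0],[0,0,0,0,0,-0.35,0],[0,0,0,0,0,-0.5,0],[0,0,0,0,0,-0.65,0]])

```text
t: 17.9
tool_pos: [0.4768, -0.1161, 0.2677]
tool_rot: [-1.883, -1.76, -0.686]
contact_force: [1.1, -0.4, 0.2]
opening: 0.0427
grip_force: 0.0
```

Call:
carry_out(rows=[[0,0,0,-0.1,0,-0.15,0],[0,0,0,-0.1,0,-0.15,0],[0,0,0,-0.1,0,-0.15,0]])

```text
t: 18.2
tool_pos: [0.4738, -0.1681, 0.2816]
tool_rot: [-1.885, -1.759, -0.687]
contact_force: [0.2, 0.1, 0.6]
opening: 0.0428
grip_force: 0.0
```

```bash
python3 - <<'E'
from h import *
st()
ds=[snap('scene','s9'),snap('wrist','w9'),snap('top','t9')]
ex=eye+by*.0015
for d in ds:
    m=cv2.inRange(cv2.cvtColor(d['img'],cv2.COLOR_BGR2HSV),(2,140,60),(16,255,255))
    k,l,s,ce=cv2.connectedComponentsWithStats(m); q=proj(d,ex+sx*.031+sz*.004)
    for i in range(1,k):
        if s[i,4]>20 and np.hypot(*(ce[i]-q))<60: print('orange',s[i],ce[i].round(1),'pred home',q.round(1), 'per mm sx',(proj(d,ex+sx*.041+sz*.004)-q)/10)
d=ds[0]; print('hasp end corners',[proj(d,eye-sx*.028-sz*.012+by*y).round(1) for y in(.026,-.026)])
g=d['img'].astype(int).mean(2).astype(int)
for r in range(204,216): print(r,*['%3d'%x for x in g[r,280:306]])
E
```

```text
t 18.2 box xyz -0.2112 0.0029 0.2816 F [0.2 0.1 0.6] op 0.0428 q [-0.77 -0.05  1.74  0.54  1.9  -0.65]
orange [280 187  13  15 113] [285.7 193.5] pred home [286.6 193.4] per mm sx [-0.18165026 -0.26785282]
orange [308 245   7   7  41] [310.7 248. ] pred home [286.6 193.4] per mm sx [-0.18165026 -0.26785282]
orange [310 112  22  42 902] [320.5 132.5] pred home [319.7 132. ] per mm sx [-8.13048570e-04 -9.38938603e-01]
orange [292 205  18  10 161] [300.5 209.6] pred home [301.3 209.5] per mm sx [-0.34451689 -0.03095694]
orange [352 225  11  12  75] [356.8 230.4] pred home [301.3 209.5] per mm sx [-0.34451689 -0.03095694]
hasp end corners [array([289.4, 214.7]), array([301.2, 207.8])]
204 132 132 138 191 151 152 126 107 180 150 101  96 131 140 124  97  91 122 150 100 127 124  87  87  87  88
205 132 132 134 180 146 157 108 178 147 101 107  92 180 206 195 143  92 104 113 117  88  87  87  96  95  99
206 131 131 131 137 214 175 171 150 101 120 116 106 124 193 209 180 117 104 108 107 108  88  98 132 130 131
207 130 131 132 131 145 206 162 135 108 158 142 124 135 164 202 203 163 100 107 108 15
[... 185 characters left out ...]
 163 152 193 205 171 112  90  88  91 131 132 131 131
210 131 131 131 132 130 132 139 199 133 165 162 164 161 160 159 166 203 197 158  92  88  89 125 130 131 131
211 131 132 131 131 132 130 133 151 169 163 161 160 160 157 160 110 182 202 186 136  86  87  90 131 130 131
212 132 131 132 131 131 131 131 113 220 167 159 158 151 146  97  97 121 194 197 168  86  88  91 126 126 132
213 131 131 132 132 132 132 132 131 132 199 150 150  91  98 131 131 133 153 193 190 123  83  87  87  89 131
214 132 132 131 132 132 132 130 131 135 189 100  81  98 131 131 131 132 133 153 193 158  64  87  89  90 130
215 131 131 131 132 131 132 132 131 132 131 132 131 131 131 130 131 131 131 132 145 155  87  88  87  90 124
```

All three views put the grip within about 1–2 mm of its home position. The shank shows below the loop, and the hasp and lid have not moved. Handing in.

```bash
python3 -c "
from station import finish_job
print(finish_job())"
```

```text
the job is handed in; nothing more can be done
None
```

I handed the job in at about 18 s: the lid is shut, the hasp is closed over the staple, the pin is fully home in the loop and released, and the mug, tub, timer and spoon were not touched; no verdict was returned.

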